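Turn a nest-box panel over on the flip ramp

TASK

Two small nest-box panels lie on the bench; one still shows its raw wooden face. Pick up that one and drop it from just above the steel-tipped high edge of the plywood flip ramp, about a third of its length over the ramp and the rest out over the catch tray, so that it flips over the edge and comes to rest flat in the tray with its yellow painted face up. Do not touch it again once it is in the tray, and leave the panel that is already yellow side up where it is.

Things in the scene. Friction and masses are not known exactly. Their poses are not given: they have to be found in the camera images.
- raw_panel: The panel to turn over: a flat plywood board 120 mm long (x), 50 mm wide (y), 10 mm thick (z), about 45 g, lying flat on the bench, raw pale wood face up, yellow painted face below. Origin at its centre (5 mm above the bench); z points out of the raw face, so down once turned over. Grip it across the 50 mm width at mid-length.
- painted_panel: A panel of the same size, also loose on the bench but already yellow face up: leave it where it is. Origin at its centre, x along its length, z up.
- flip_ramp: Fixed plywood ramp 130 mm wide (y), rising at 35 degrees towards its +x to a free high edge, steel-tipped, along y at local x = 0, its top 170 mm above the bench. Origin on the bench below the middle of that edge. Past the edge is open air over the tray. A panel let go level, its length along the ramp's x, centre 10 to 30 mm past the edge, underside 8 to 25 mm above it, flips over.
- catch_tray: Fixed shallow wooden tray with a black rubber floor below the ramp's edge, 290 mm (x, same direction as the ramp's x) by 230 mm (y) outside, walls 8 mm thick and 24 mm high, floor top 10 mm above the bench. Origin at the centre of its underside, 65 mm past the ramp's edge.
Things that resemble listed ones, but are neither listed nor needed, are in the scene too. What is shaped like the raw_panel but pink is not meant.

How it is judged:
By the outcome, as a careful person would: the job done as asked, in the order asked, and still so for the second after the job is handed in, with the robot touching nothing.
It also fails if it takes over 35 s, if anything falls off the work surface, if the arm or the gripper's body presses on something with over 40 N, if the wrist force passes 120 N, or if a joint passes its speed limit or range.

ROBOT

A 6-joint arm with a two-finger parallel gripper is mounted at the origin on the work surface. World frame = base frame: x ahead of the robot, y to its left, z up, the work surface at z = 0. Lengths are in mm, angles in rad, forces in N, time in s.
With the tool pointing down it reaches from about 350 to 975 mm from the base axis. Payload 7.1 kg.
Tool frame: the origin (TCP) lies midway between the tips of the shut fingers; the grasp point (between the pads) lies pinch_z behind it (pinch_z is the distance from the TCP to the grasp point, in mm); z points along the fingers, y is the line along which they close (so a half turn about z gives the same grasp; the last joint's range is limited). The gripper opens to 88 mm and grips with 3 to 60 N. Pads are 20 mm wide; open, the fingers measure 115 mm over their backs; the gripper's body (75 mm by 178 mm) begins 61 mm behind the grasp point.
Start: joints at [1.134, 0.423, 1.63, -0, 1.089, -0.019], TCP at [253.562, 571.237, 222.675] pointing down, gripper open.
Joint ranges: [-3, 3], [-0.9, 2.11], [0.09, 2.58], [-1.31, 4.45], [0.11, 2.69], [-2.54, 2.54]. Speed limits (rad/s): [2.39, 2.39, 3.01, 3.14, 3.14, 3.14].

INTERFACE

Orientations are given as a rotation vector (axis times angle).
In Python, from workcell import get_obs, get_image, close_job, pinch_z gives the robot as it stands.
- The arm moves only by the tool jog_arm, never from a script. Its argument "commands" is a list of rows, each a list of 3 entries, a list of its own where there are three numbers: the gripper command: -1 is shut, 1 is fully open, values between are in proportion, then the shift along the tool's x, y, z as a fraction of full scale, then the turn, a rotation vector about the tool's x, y, z as a fraction of full scale. In form: [[gripper, [tx, ty, tz], [rx, ry, rz]], ...]. A call has 1 to 10 rows; each row shifts and turns the commanded pose from where the row before left it, along the tool's axes as they then stand; what a row does not reach is not made up. Full scale, the value 1, is 0.1 m for a shift and 45 degrees for a turn. A row lasts 1/10 s, in which the tool goes at most 50 mm and 8.59 degrees, less where a joint would pass 70% of its speed; a pose out of reach is approached as far as the arm can. A call with a number of a shift or a turn outside -1 to 1 is refused whole. A call with a gripper value outside its range is refused whole. The fingers move at their own pace and stop on an object; the grip force is fixed at half the most. Time passes only in rows, so rows that do not move let the fingers close. It gives the time, the measured TCP pose, the force, the opening and the grip force at its end, in the units of the state.
- get_obs(): the state, without advancing time (a new reading comes with each control period).
- get_image(name): name is "scene" or "top" or "wrist"; returns a dict with "image" (420x560x3 uint8, blue, green, red), "z_map" (420x560 float32, mm along the optical axis (not along the pixel's ray), 0 where there is no reading), "intrinsics" (3x3 intrinsics, pixels), "eye" and "orientation" of the camera in the world; the wrist camera has in their place "mount" (4x4, takes a point from camera to tool coordinates, whose origin is the TCP and whose axes are the flange's). Camera axes: x right, y down, z forward; pixel columns grow to the right and rows downward; lengths in mm; the calibration is good to about 2 mm. A picture is of the moment at which its call begins: read the wrist's pose just before it.
- close_job(): hands the job in; it is judged then, once.
The state is a dict: "t": time; "qpos": joint angles; "qvel": joint speeds; "joint_torque": joint torques, N m; "ee_pos": TCP position; "orientation": TCP orientation; "ft_force": force on the tool from outside, world axes, zero at the start; "moment": the same for the moment, N m; "width": finger opening in mm; "grasp_force": force on a finger pad.
Only numpy, scipy, OpenCV 4.12 (cv2) and the standard library are available. Lean on these libraries where they do the work, as an engineer would, in place of code of your own. Each camera call takes 0.05 s, during which the arm holds its last target. There are 200 camera calls.

## Working session

There is one attempt and no reset: what is moved stays moved. The work goes in short steps, Python scripts to look and compute and a tool call to move; the robot and the scene stay as the last step left them, time stands still between calls to the robot, and variables do not carry over. Pictures are saved under pics/ and viewed, at most 10 in all, crops included, and the job is handed in when it is done.

Besides the shell and the picture viewer there is one more tool, called after "Request:" by a JSON object that holds its "api" and its "payload", one argument or row to a line. jog_arm: Moves the arm, as the interface text tells. Its arguments: {"type":"object","properties":{"commands":{"type":"array","items":{"type":"array"}}},"required":["commands"]}

```bash
mkdir -p pics
cat > h.py <<'E'
import numpy as np,cv2
from scipy.spatial.transform import Rotation as R
from workcell import get_obs,get_image,close_job,pinch_z
def Rm(o):
    o=np.array(o,float)
    return o if o.shape==(3,3) else R.from_rotvec(o).as_matrix()
def cloud(d):
    K=np.array(d["intrinsics"]);z=d["z_map"]
    v,u=np.mgrid[:z.shape[0],:z.shape[1]]
    p=np.stack([(u-K[0,2])/K[0,0]*z,(v-K[1,2])/K[1,1]*z,z],-1)
    if "mount" in d:
        o=get_obs();M=np.array(d["mount"]);p=p@M[:3,:3].T+M[:3,3]
        return p@Rm(o["orientation"]).T+np.array(o["ee_pos"])
    return p@Rm(d["orientation"]).T+np.array(d["eye"])
E
python3 - <<'E'
from h import *
print(pinch_z,get_obs())
ims=[]
for n in("top","scene"):
    d=get_image(n);cv2.imwrite(f"pics/{n}0.png",d["image"]);np.save(n+"0.npy",cloud(d));print(n,d["eye"],d["orientation"],d["intrinsics"])
E
```

```text
18.700000000000003 {'t': 0.0, 'qpos': array([ 1.13401578e+00,  4.23872400e-01,  1.63067504e+00, -1.26803773e-05,
        1.08856113e+00, -1.90131406e-02]), 'qvel': array([ 0.00145262,  0.00018677, -0.00027611,  0.00031882, -0.00200595,
       -0.00018903]), 'joint_torque': array([-3.65057705e-03, -5.44629371e+01, -2.73663533e+01,  6.41296967e-02,
        2.30082963e-02, -8.49403023e-05]), 'ee_pos': array([253.33363805, 570.76311586, 221.88785455]), 'orientation': array([-6.51387798e-01, -3.07298061e+00,  2.32337085e-03]), 'ft_force': array([-0.27260238, -0.38147369,  0.30849617]), 'moment': array([0.02344528, 0.01490906, 0.01530727]), 'grasp_force': 0.0, 'width': 87.98458349515867}
top [303.50209989 -65.23012951 942.85705163] [-2.10647301  2.10855026 -0.22154712] [[451.38171631   0.         275.83493395]
 [  0.         451.38171631 201.88663635]
 [  0.           0.           1.        ]]
scene [1328.73464963  229.6846285   701.74825036] [-1.42470658 -1.96861504  1.00273874] [[508.9227436    0.         279.79071981]
 [  0.         508.9227436  214.66563975]
 [  0.           0.           1.        ]]
```

View pics/top0.png

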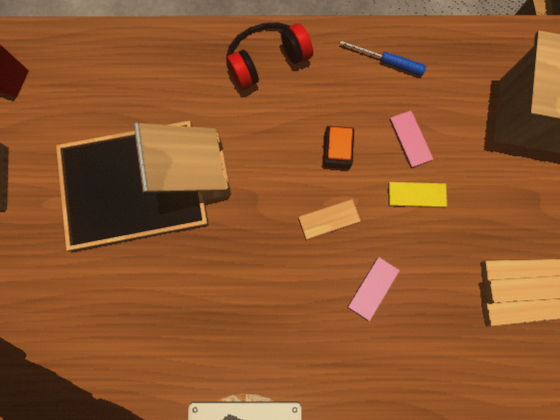

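View pics/scene0.png

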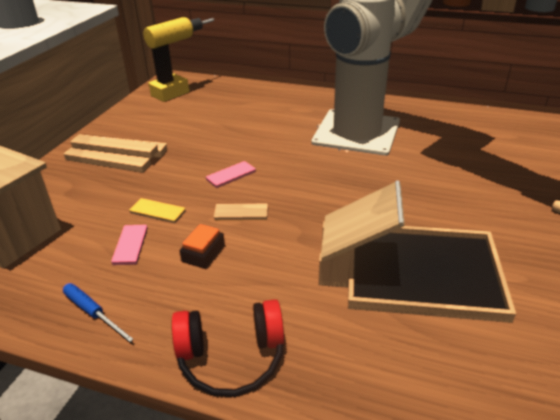

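Top view: raw panel centre near (330,219), yellow panel (418,194), ramp's steel edge from (137,123) to (146,190), tray from (57,145) to (207,215). The scene view agrees.

Run:
```python
from h import *
im=cv2.imread("pics/top0.png");P=np.load("top0.npy")
hgt=P[...,2]
# raw panel: by colour in window
w=np.zeros(im.shape[:2],np.uint8);w[190:250,290:370]=1
hsv=cv2.cvtColor(im,cv2.COLOR_BGR2HSV)
m=((hsv[...,2]>165)&(w>0)).astype(np.uint8)
m=cv2.morphologyEx(m,cv2.MORPH_OPEN,np.ones((3,3)))
pts=P[m>0];print("panel n",m.sum(),"z",np.median(pts[:,2]),"bench z",np.median(P[240:300,230:300,2]))
r=cv2.minAreaRect(pts[:,:2].astype(np.float32));print(r)
b=cv2.boxPoints(r);print(b)
# ramp edge
for v in range(118,200,6):
    row=P[v,125:165];j=np.argmax(row[:,2]>130);print(v,125+j,row[j:j+4].round(0).tolist()[::1],im[v,125+j:128+j].tolist())
# ramp slope pts
s=P[100:215,125:235].reshape(-1,3);q=s[(s[:,2]>60)]
A=np.c_[q[:,:2],np.ones(len(q))]
c=np.linalg.lstsq(A,q[:,2],rcond=None)[0];print("plane",c,np.degrees(np.arctan(np.hypot(*c[:2]))),np.degrees(np.arctan2(c[1],c[0])),q[:,2].max())
print(cv2.minAreaRect(q[:,:2].astype(np.float32)),cv2.boxPoints(cv2.minAreaRect(q[:,:2].astype(np.float32))))
# tray: black floor
f=P[115:255,50:235].reshape(-1,3);t=f[(f[:,2]>18)&(f[:,2]<32)]
print(cv2.minAreaRect(t[:,:2].astype(np.float32)))
```

```text
panel n 1452 z 10.529045220565706 bench z 0.6416089935843274
((428.5450134277344, -129.84933471679688), (93.81415557861328, 265.41357421875), 43.20447540283203)
[[ 303.50214    -65.23012  ]
 [ 485.20532   -258.6941   ]
 [ 553.5879    -194.46855  ]
 [ 371.8847      -1.0045776]]
118 125 [[699.0, 274.0, 1.0], [701.0, 273.0, -4.0], [699.0, 269.0, 2.0], [698.0, 267.0, 2.0]] [[40, 81, 141], [40, 82, 141], [39, 79, 139]]
124 134 [[617.0, 197.0, 167.0], [616.0, 194.0, 171.0], [616.0, 192.0, 171.0], [615.0, 189.0, 173.0]] [[93, 118, 147], [127, 149, 163], [149, 171, 185]]
130 134 [[607.0, 197.0, 163.0], [605.0, 193.0, 170.0], [605.0, 191.0, 170.0], [604.0, 189.0, 172.0]] [[54, 100, 152], [111, 134, 155], [132, 158, 178]]
136 132 [[304.0, -65.0, 943.0], [652.0, 249.0, 14.0], [652.0, 247.0, 11.0], [594.0, 194.0, 166.0]] [[26, 44, 66], [26, 44, 67], [23, 38, 59]]
142 136 [[583.0, 191.0, 167.0], [582.0, 188.0, 169.0], [581.0, 186.0, 170.0], [581.0, 184.0, 171.0]] [[52, 79, 105], [107, 132, 151], [148, 169, 183]]
148 137 [[571.0, 188.0, 166.0], [570.0, 186.0, 169.0], [569.0, 182.0, 174.0], [570.0,
[... 958 characters left out ...]
 195]]
190 129 [[304.0, -65.0, 943.0], [532.0, 249.0, 9.0], [532.0, 246.0, 10.0], [531.0, 244.0, 10.0]] [[19, 27, 34], [19, 27, 33], [22, 27, 34]]
196 125 [[519.0, 260.0, 5.0], [518.0, 256.0, 10.0], [518.0, 253.0, 12.0], [518.0, 251.0, 11.0]] [[20, 25, 31], [23, 30, 36], [22, 28, 34]]
plane [-1.05015101e+00  7.51605132e-02  7.16116430e+02] 46.474389934823954 175.90625575233386 942.8570516272999
((457.328369140625, 76.76969909667969), (386.5631408691406, 160.8567657470703), 20.117483139038086) [[248.17601   85.81263 ]
 [303.50208  -65.230156]
 [666.4807    67.72677 ]
 [611.15466  218.76956 ]]
((548.8461303710938, 218.3140106201172), (232.7096405029297, 349.94476318359375), 10.908345222473145)
```

Need to drop the zero-depth pixels; then redo with fits.

Run:
```python
from h import *
im=cv2.imread("pics/top0.png");P=np.load("top0.npy")
ok=P[...,2]<300
hsv=cv2.cvtColor(im,cv2.COLOR_BGR2HSV)
w=np.zeros(im.shape[:2],bool);w[190:250,290:370]=1
m=((hsv[...,2]>165)&w).astype(np.uint8)
m=cv2.morphologyEx(m,cv2.MORPH_OPEN,np.ones((3,3)))>0
p=P[m&ok&(abs(P[...,2]-10)<6)]
r=cv2.minAreaRect(p[:,:2].astype(np.float32));print(r,cv2.boxPoints(r).round(1).tolist(),p.mean(0))
_,_,vt=np.linalg.svd(p[:,:2]-p[:,:2].mean(0),full_matrices=False);print("panel axis deg",np.degrees(np.arctan2(vt[0,1],vt[0,0])))
s=P[100:215,125:235].reshape(-1,3);q=s[(s[:,2]>60)&(s[:,2]<200)]
c=np.linalg.lstsq(np.c_[q[:,:2],np.ones(len(q))],q[:,2],rcond=None)[0]
print("slope",np.degrees(np.arctan(np.hypot(*c[:2]))),"dir",np.degrees(np.arctan2(c[1],c[0])),q[:,2].max())
r=cv2.minAreaRect(q[:,:2].astype(np.float32));print("ramp",r,cv2.boxPoints(r).round(1).tolist())
f=P[115:255,50:235].reshape(-1,3);t=f[(f[:,2]>18)&(f[:,2]<30)]
r=cv2.minAreaRect(t[:,:2].astype(np.float32));print("tray",r,cv2.boxPoints(r).round(1).tolist())
e=P[124:188,130:150][(P[124:188,130:150,2]>163)&(P[124:188,130:150,2]<200)]
a=np.radians(77.5)
o=get_obs();print(Rm(o["orientation"]).round(3))
```

```text
((470.94049072265625, -175.48880004882812), (51.64640426635742, 124.23258209228516), 18.6417293548584) [[426.6000061035156, -124.9000015258789], [466.29998779296875, -242.60000610351562], [515.2999877929688, -226.10000610351562], [475.6000061035156, -108.4000015258789]] [ 469.36716274 -173.10888306   10.66872512]
panel axis deg 108.42454377691818
slope 35.051065951387265 dir 100.25017877767668 174.09072415138087
ramp ((568.5851440429688, 117.09976959228516), (131.88526916503906, 144.28155517578125), 11.154823303222656) [[489.8999938964844, 175.10000610351562], [517.7999877929688, 33.599998474121094], [647.2000122070312, 59.099998474121094], [619.2999877929688, 200.60000610351562]]
tray ((549.30517578125, 218.42514038085938), (232.1096954345703, 349.8269958496094), 11.04082202911377) [[401.8999938964844, 367.8999938964844], [468.8999938964844, 24.5], [696.7000122070312, 69.0], [629.7000122070312, 412.29998779296875]]
[[-0.914  0.406 -0.001]
 [ 0.406  0.914 -0.001]
 [ 0.    -0.001 -1.   ]]
```

Request:
{"api": "jog_arm", "payload": {
  "commands": [
    [1,[0,0,0],[0,0,0.176]],
    [1,[0,0,0],[0,0,0.176]],
    [1,[0,0,0],[0,0,0.176]],
    [1,[0,0,0],[0,0,0.176]],
    [1,[0,0,0],[0,0,0.176]],
    [1,[0,0,0],[0,0,0.176]],
    [1,[-0.38,-0.015,0],[0,0,0]],
    [1,[-0.38,-0.015,0],[0,0,0]],
    [1,[-0.38,-0.015,0],[0,0,0]],
    [1,[-0.38,-0.015,0],[0,0,0]]
  ]
}}

```text
t: 1.1
ee_pos: [296.1, 423.6, 222.3]
orientation: [1.834, 2.551, -0.001]
ft_force: [0.6, 0.1, -0.5]
width: 88.1
grasp_force: 0.0
```

Request:
{"api": "jog_arm", "payload": {
  "commands": [
    [1,[-0.38,-0.015,0],[0,0,0]],
    [1,[-0.38,-0.015,0],[0,0,0]],
    [1,[-0.38,-0.015,0],[0,0,0]],
    [1,[-0.38,-0.015,0],[0,0,0]],
    [1,[-0.38,-0.015,0],[0,0,0]],
    [1,[-0.38,-0.015,0],[0,0,0]],
    [1,[-0.38,-0.015,0],[0,0,0]],
    [1,[-0.38,-0.015,0],[0,0,0]],
    [1,[-0.38,-0.015,0],[0,0,0]],
    [1,[-0.38,-0.015,0],[0,0,0]]
  ]
}}

```text
t: 2.1
ee_pos: [402.8, 58.6, 222.7]
orientation: [-1.834, -2.55, 0.0]
ft_force: [0.2, 1.2, -0.9]
width: 88.0
grasp_force: 0.0
```

Request:
{"api": "jog_arm", "payload": {
  "commands": [
    [1,[-0.38,-0.015,0],[0,0,0]],
    [1,[-0.38,-0.015,0],[0,0,0]],
    [1,[-0.38,-0.015,0],[0,0,0]],
    [1,[-0.38,-0.015,0],[0,0,0]],
    [1,[-0.38,-0.015,0],[0,0,0]],
    [1,[-0.38,-0.015,0],[0,0,0]],
    [1,[0,0,0],[0,0,0]],
    [1,[0,0,0],[0,0,0]]
  ]
}}

```text
t: 2.9
ee_pos: [466.3, -159.1, 222.2]
orientation: [-1.836, -2.547, 0.0]
ft_force: [0.1, 0.4, -0.5]
width: 87.6
grasp_force: 0.0
```

Run:
```python
from h import *
o=get_obs();Rt=Rm(o["orientation"]);print(o["t"],o["ee_pos"],Rt.round(3).tolist())
d=get_image("wrist");P=cloud(d);im=d["image"];cv2.imwrite("pics/w1.png",im)
m=(P[...,2]>5)&(P[...,2]<20)&(np.linalg.norm(P[...,:2]-[470,-175],axis=-1)<75)
m=cv2.morphologyEx(m.astype(np.uint8),cv2.MORPH_OPEN,np.ones((5,5)))>0
p=P[m];r=cv2.minAreaRect(p[:,:2].astype(np.float32));print(r,np.median(p[:,2]))
b=cv2.boxPoints(r);l=[b[1]-b[0],b[2]-b[1]];l=max(l,key=np.linalg.norm);print("axis",np.degrees(np.arctan2(l[1],l[0]))%180)
c=np.r_[r[0],5];print("tool delta mm to c",Rt.T@(c-o["ee_pos"]))
```

```text
2.9 [ 466.28734905 -159.07464293  222.17600442] [[-0.316, 0.949, -0.001], [0.949, 0.316, 0.001], [0.001, -0.001, -1.0]]
((467.370361328125, -171.82818603515625), (50.022708892822266, 118.89068603515625), 18.21500587463379) 10.293535612770455
axis 108.215
tool delta mm to c [-12.66608515  -2.81242017 217.1656125 ]
```

View pics/w1.png

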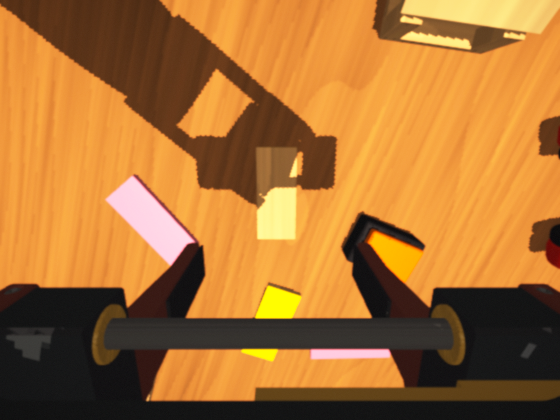

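Wrist view: panel at (277,193), both sides clear for the fingers; size 50x119 mm and height 10 mm check out.

Request:
{"api": "jog_arm", "payload": {
  "commands": [
    [1,[-0.14,-0.025,0],[0,0,0]],
    [1,[0,0,0.4],[0,0,0]],
    [1,[0,0,0.4],[0,0,0]],
    [1,[0,0,0.4],[0,0,0]],
    [1,[0,0,0.4],[0,0,0]],
    [1,[0,0,0.4],[0,0,0]],
    [1,[0,0,0.12],[0,0,0]],
    [1,[0,0,0.05],[0,0,0]],
    [1,[0,0,0.02],[0,0,0]],
    [1,[0,0,0],[0,0,0]]
  ]
}}

```text
t: 3.95
ee_pos: [469.9, -173.2, 5.0]
orientation: [1.833, 2.549, 0.001]
ft_force: [-1.0, -0.8, 0.9]
width: 87.7
grasp_force: 0.0
```

Request:
{"api": "jog_arm", "payload": {
  "commands": [
    [-1,[0,0,0],[0,0,0]],
    [-1,[0,0,0],[0,0,0]],
    [-1,[0,0,0],[0,0,0]],
    [-1,[0,0,0],[0,0,0]],
    [-1,[0,0,0],[0,0,0]],
    [-1,[0,0,0],[0,0,0]],
    [-1,[0,0,0],[0,0,0]],
    [-1,[0,0,0],[0,0,0]]
  ]
}}

```text
t: 4.75
ee_pos: [468.9, -172.9, 3.8]
orientation: [-1.834, -2.55, 0.0]
ft_force: [0.1, -0.4, 4.0]
width: 49.6
grasp_force: 30.0
```

Request:
{"api": "jog_arm", "payload": {
  "commands": [
    [-1,[0,0,-0.1],[0,0,0]],
    [-1,[0,0,-0.3],[0,0,0]],
    [-1,[0,0,-0.4],[0,0,0]],
    [-1,[0,0,-0.4],[0,0,0]],
    [-1,[0,0,-0.4],[0,0,0]],
    [-1,[0,0,-0.4],[0,0,0]],
    [-1,[0,0,-0.4],[0,0,0.087]],
    [-1,[0,0,0],[0,0,0.087]],
    [-1,[0,0,0],[0,0,0]],
    [-1,[0,0,0],[0,0,0]]
  ]
}}

```text
t: 5.75
ee_pos: [468.2, -172.7, 243.4]
orientation: [-2.002, -2.42, 0.0]
ft_force: [-0.2, 0.2, -1.1]
width: 49.6
grasp_force: 30.0
```

Run:
```python
from h import *
o=get_obs();Rt=Rm(o["orientation"]);print(o["t"],o["ee_pos"],o["width"],Rt.round(3).tolist())
print("xaxis",np.degrees(np.arctan2(Rt[1,0],Rt[0,0])),Rt.T@(np.array([551.3,204,250])-o["ee_pos"]))
d=get_image("top");P=cloud(d);cv2.imwrite("pics/t2.png",d["image"]);z=P[...,2]
d=get_image("scene");cv2.imwrite("pics/s2.png",cv2.resize(d["image"][:320,120:480],None,fx=1.8,fy=1.8))
d=get_image("wrist");cv2.imwrite("pics/w2.png",d["image"])
```

```text
5.75 [ 468.20512716 -172.65307301  243.3723018 ] 49.571167024458525 [[-0.188, 0.982, -0.001], [0.982, 0.188, 0.0], [0.001, -0.001, -1.0]]
xaxis 100.81508534888489 [354.3743329  152.2887364   -6.57226239]
```

View pics/s2.png

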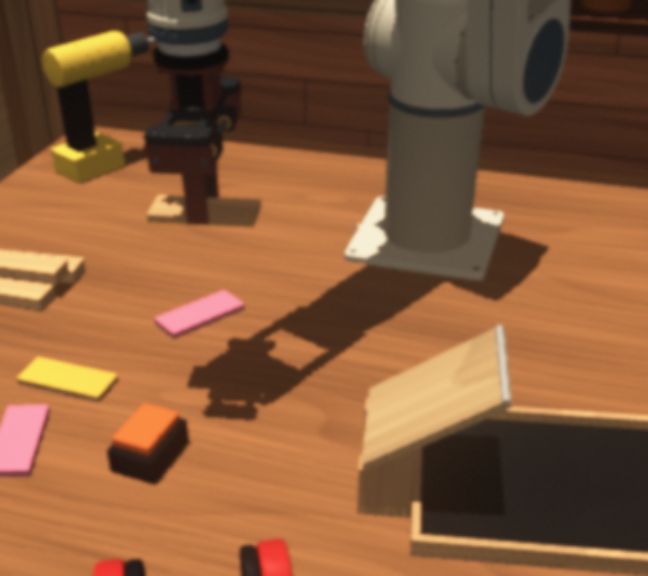

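Panel is held level at (205,208) in the crop. Move over the edge.

Request:
{"api": "jog_arm", "payload": {
  "commands": [
    [-1,[0.354,0.152,0],[0,0,0]],
    [-1,[0.354,0.152,0],[0,0,0]],
    [-1,[0.354,0.152,0],[0,0,0]],
    [-1,[0.354,0.152,0],[0,0,0]],
    [-1,[0.354,0.152,0],[0,0,0]],
    [-1,[0.354,0.152,0],[0,0,0]],
    [-1,[0.354,0.152,0],[0,0,0]],
    [-1,[0.354,0.152,0],[0,0,0]],
    [-1,[0.354,0.152,0],[0,0,0]],
    [-1,[0.354,0.152,0],[0,0,0]]
  ]
}}

```text
t: 6.9
ee_pos: [552.1, 204.7, 242.6]
orientation: [-2.003, -2.419, 0.003]
ft_force: [-0.1, -0.1, -0.5]
width: 49.5
grasp_force: 30.0
```

Request:
{"api": "jog_arm", "payload": {
  "commands": [
    [-1,[0,0,0],[0,0,0]],
    [-1,[0,0,0.2],[0,0,0]],
    [-1,[0,0,0.2],[0,0,0]],
    [-1,[0,0,0.1],[0,0,0]],
    [-1,[0,0,0],[0,0,0]],
    [-1,[0,0,0],[0,0,0]],
    [-1,[0,0,0],[0,0,0]]
  ]
}}

```text
t: 7.6
ee_pos: [553.1, 203.1, 194.6]
orientation: [2.004, 2.418, 0.002]
ft_force: [0.7, -0.5, 0.2]
width: 49.6
grasp_force: 30.0
```

Run:
```python
from h import *
o=get_obs();Rt=Rm(o["orientation"]);print(o["t"],o["ee_pos"],o["width"],Rt.round(3).tolist())
d=get_image("scene");np.save("s3.npy",cloud(d));cv2.imwrite("pics/s3.png",cv2.resize(d["image"][100:340,280:540],None,fx=2.4,fy=2.4))
cv2.imwrite("pics/s3f.png",d["image"])
d=get_image("wrist");np.save("w3.npy",cloud(d));cv2.imwrite("pics/w3.png",d["image"])
a=np.radians(100.7);D=np.array([np.cos(a),np.sin(a)]);N=np.array([-D[1],D[0]])
for n in("w3","s3"):
    P=np.load(n+".npy");L=np.stack([(P[...,:2]-[555,184.5])@D,(P[...,:2]-[555,184.5])@N],-1)
    m=(abs(P[...,2]-194)<10)&(abs(L[...,1])<24)&(abs(L[...,0]-20)<90)
    q=L[m];print(n,m.sum(),"along",np.percentile(q[:,0],[0.5,2,98,99.5]) if len(q) else 0, "z",np.median(P[m][:,2]) if len(q) else 0)
```

```text
7.6 [553.05981345 203.09337115 194.57493424] 49.598651016453395 [[-0.186, 0.983, 0.001], [0.983, 0.186, 0.0], [0.0, 0.001, -1.0]]
w3 13949 along [-16.44663016 -14.63518355  78.91847788  79.42815606] z 201.01747996205197
s3 810 along [-40.80695038 -39.46124386  77.2447601   78.84786254] z 201.752978465064
```

View pics/s3.png

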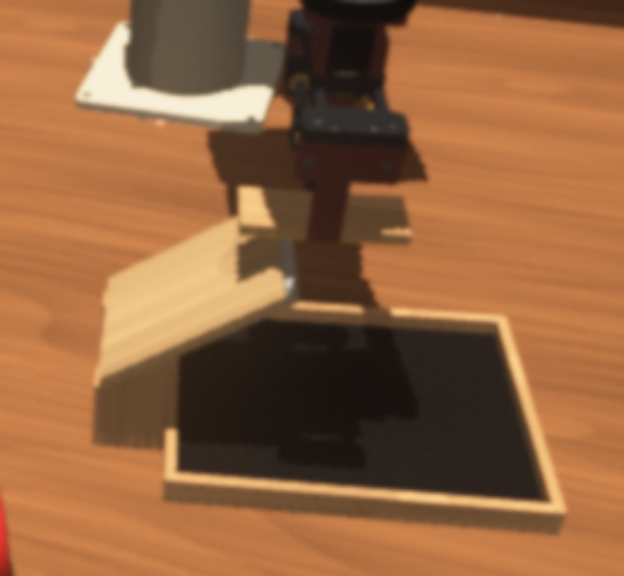

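Panel spans −41..+79 mm about the edge (centre 19 past), underside about 21 mm above; lower 5 mm and release.

Request:
{"api": "jog_arm", "payload": {
  "commands": [
    [-1,[0,0,0.05],[0,0,0]],
    [-1,[0,0,0],[0,0,0]],
    [-1,[0,0,0],[0,0,0]],
    [1,[0,0,0],[0,0,0]],
    [1,[0,0,0],[0,0,0]],
    [1,[0,0,0],[0,0,0]],
    [1,[0,0,0],[0,0,0]],
    [1,[0,0,0],[0,0,0]],
    [1,[0,0,0],[0,0,0]],
    [1,[0,0,0],[0,0,0]]
  ]
}}

```text
t: 8.7
ee_pos: [552.4, 203.2, 188.7]
orientation: [-2.004, -2.419, -0.0]
ft_force: [-0.3, 0.7, 1.1]
width: 87.3
grasp_force: 0.0
```

Request:
{"api": "jog_arm", "payload": {
  "commands": [
    [1,[0,0,0],[0,0,0]],
    [1,[0,0,0],[0,0,0]],
    [1,[0,0,0],[0,0,0]],
    [1,[0,0,-0.2],[0,0,0]],
    [1,[0,0,-0.4],[0,0,0]],
    [1,[0,0,-0.4],[0,0,0]],
    [1,[0,0,0],[0,0,0]],
    [1,[0,0,0],[0,0,0]],
    [1,[0,0,0],[0,0,0]]
  ]
}}

```text
t: 9.6
ee_pos: [551.6, 202.9, 287.4]
orientation: [-2.004, -2.418, 0.003]
ft_force: [-0.4, -0.0, -0.3]
width: 87.8
grasp_force: 0.0
```

Run:
```python
from h import *
o=get_obs();print(o["t"],o["ee_pos"],o["qvel"].round(3))
d=get_image("scene");im=d["image"];P=cloud(d);cv2.imwrite("pics/s4.png",im)
h=cv2.cvtColor(im,cv2.COLOR_BGR2HSV);m=cv2.inRange(h,(22,120,60),(35,255,255))>0
m[:,:310]=0;m&=P[...,2]<60;q=P[m]
print(len(q),cv2.minAreaRect(q[:,:2].astype(np.float32)) if len(q) else 0,np.percentile(q[:,2],[2,50,98]) if len(q) else 0)
```

```text
9.6 [551.62366653 202.8978423  287.40100688] [ 0.     0.014  0.007 -0.002  0.002  0.   ]
80 ((558.8720703125, 249.94375610351562), (15.184520721435547, 61.09626388549805), 22.440431594848633) [18.50524633 20.88931816 23.46818894]
```

View pics/s4.png

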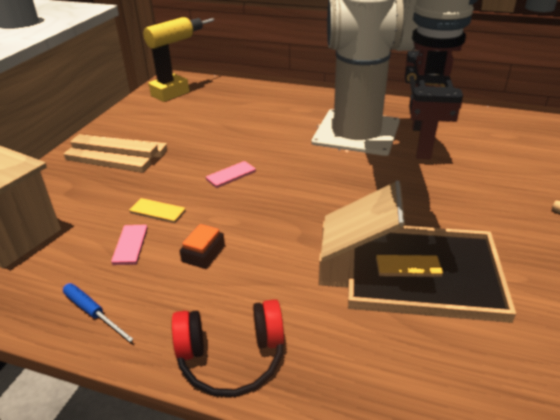

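Run:
```python
from h import *
im=cv2.imread("pics/s4.png");h=cv2.cvtColor(im,cv2.COLOR_BGR2HSV)
P=cloud(get_image("scene"));b=P[255:275,375:443]
q=b[(b[...,2]>16)&(b[...,2]<26)];print(cv2.minAreaRect(q[:,:2].astype(np.float32)),q[:,2].std())
for n,s in dict(tray=h[258:274,380:440],yellow=h[205:215,140:178],raw=cv2.cvtColor(cv2.imread("pics/scene0.png"),cv2.COLOR_BGR2HSV)[206:216,220:262]).items():print(n,np.median(s.reshape(-1,3),0))
```

```text
((547.6072387695312, 216.5515899658203), (55.24816131591797, 121.32100677490234), 17.16315460205078) 1.491396478058568
tray [ 18. 185. 110.]
yellow [ 26. 164. 251.]
raw [ 17. 123. 236.]
```

Hue in shadow is ambiguous; move the arm away and look again in the light.

Request:
{"api": "jog_arm", "payload": {
  "commands": [
    [1,[-0.35,-0.1,0],[0,0,0]],
    [1,[-0.35,-0.1,0],[0,0,0]],
    [1,[-0.35,-0.1,0],[0,0,0]],
    [1,[-0.35,-0.1,0],[0,0,0]],
    [1,[-0.35,-0.1,0],[0,0,0]],
    [1,[-0.35,-0.1,0],[0,0,0]],
    [1,[-0.35,-0.1,0],[0,0,0]],
    [1,[-0.35,-0.1,0],[0,0,0]],
    [1,[0,0,0],[0,0,0]],
    [1,[0,0,0],[0,0,0]]
  ]
}}

```text
t: 10.7
ee_pos: [525.4, -87.2, 287.7]
orientation: [-2.006, -2.416, 0.001]
ft_force: [0.8, 0.4, -0.6]
width: 88.0
grasp_force: 0.0
```

Run:
```python
from h import *
a=get_image("scene")["image"];b=get_image("top")["image"]
h=cv2.cvtColor(a,cv2.COLOR_BGR2HSV);s=h[258:274,380:440].reshape(-1,3);print(np.median(s,0),np.median(s[s[:,2]>180],0),(s[:,2]>180).sum())
x=cv2.resize(a[170:320,310:520],(560,400));y=cv2.resize(b[110:260,40:250],(560,400))
cv2.imwrite("pics/s5.png",cv2.resize(np.hstack([x,y]),(800,286)))
```

```text
[ 25. 166. 248.] [ 25. 165. 249.] 627
```

View pics/s5.png

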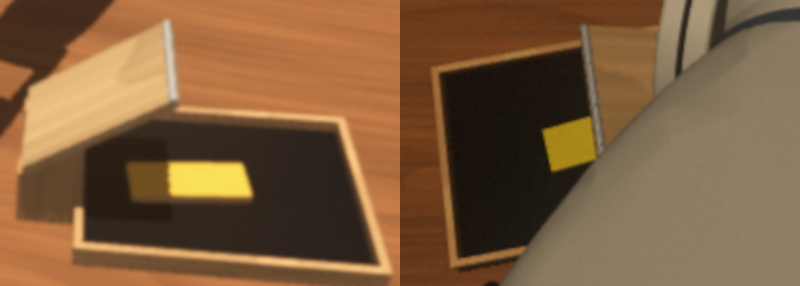

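The panel lies flat in the tray, yellow face up (lit part at (210,178), hue 25 like the other yellow panel).

```bash
python3 -c "
from workcell import close_job
print(close_job())"
```

```text
the job is handed in; nothing more can be done
None
```

The raw panel flipped over the ramp edge and lies flat in the catch tray, yellow face up. The other yellow panel was left where it was, and the job was handed in at about 11 s.

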